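Turn the vanity mirror's cover right over

ROBOT

A 6-joint arm with a two-finger parallel gripper is mounted at the origin on the work surface. World frame = base frame: x ahead of the robot, y to its left, z up, the work surface at z = 0. Lengths are in mm, angles in rad, forces in N, time in s.
With the tool pointing down it reaches from about 250 to 775 mm from the base axis. Payload 4 kg.
Tool frame: the origin (TCP) lies between the finger pads; the fingertips stand 22 mm ahead of it and the grasp point (between the pads) lies 3 mm ahead of it; z points along the fingers, y is the line along which they close (so a half turn about z gives the same grasp; the last joint's range is limited). The gripper opens to 85 mm and grips with 20 to 120 N. Pads are 22 mm wide; open, the fingers measure 114 mm over their backs; the gripper's body (76 mm by 85 mm) begins 54 mm behind the grasp point. The pads swing forward as they close: fully open they stand 13 mm farther back than shut.
Start: joints at [-1.357, 0.087, 1.371, -0, 1.684, -0.103], TCP at [171.337, -522.646, 253.341] pointing down, gripper open.
Joint ranges: [-3.1, 3.1], [-0.76, 2.03], [0.27, 2.55], [-1.08, 4.22], [0.17, 2.65], [-2.57, 2.57]. Speed limits (rad/s): [2.79, 2.79, 3.14, 3.14, 3.14, 3.14].

INTERFACE

Orientations are given as a unit quaternion [w, x, y, z].
In Python, from plant import sense, capture, job_done, find_in, regions_of gives the robot as it stands. The module is installed in compiled form; this text tells all that it offers.
- The arm moves only by the tool send_rows, never from a script. Its arguments are lists of equal length, an entry for each row: "jaw": the opening in per cent of the stroke, from 0 (shut) to 100 (fully open); "offset": the shift along the tool's x, y, z in m, a list of three; "twist": the turn about the tool's z in rad. A call has 1 to 8 rows; each row shifts and turns the commanded pose from where the row before left it, along the tool's axes as they then stand; what a row does not reach is not made up. A row lasts 1/12 s, in which the tool goes at most 41.7 mm and 7.16 degrees, less where a joint would pass 70% of its speed; a pose out of reach is approached as far as the arm can. A call with a gripper value outside its range is refused whole. The fingers move at their own pace and stop on an object; "force" is the grip in N (left out, the last holds). Time passes only in rows, so rows that do not move let the fingers close. It gives the time, the measured TCP pose, the force, the opening and the grip force at its end, in the units of the state.
- sense(): the state, without advancing time (a new reading comes with each control period).
- capture(name): name is "scene" or "top" or "wrist"; returns a dict with "pixels" (400x640x3 uint8, red, green, blue), "depth" (400x640 float32, mm along the optical axis (not along the pixel's ray), 0 where there is no reading), "K" (3x3 intrinsics, pixels), "view" (4x4, takes a point from world to camera coordinates); the wrist camera has in their place "mount" (4x4, takes a point from camera to tool coordinates, whose origin is the TCP and whose axes are the flange's). Camera axes: x right, y down, z forward; pixel columns grow to the right and rows downward; lengths in mm; the calibration is good to about 2 mm. A picture is of the moment at which its call begins: read the wrist's pose just before it.
- job_done(): hands the job in; it is judged then, once.
Trained networks look in a picture, given as the dict that the camera call returned (one of the last four; its "shot" number tells which), for a name from the list of things; names that differ only in an ending like _2 or _b are one class to them, and where a whole thing is asked for, a point or a joint stands for the part that bears it (a point fixed in the world has none). Each returns a list of dicts, best first, with "score" (0 to 1); they miss things now and then, are a little off and sometimes report something else, mostly with a low value. They report only what shows in the picture. A call takes as long as a camera call.
- find_in(picture, name): "at" ([x, y, z] in mm, in world coordinates, good to about 4 mm: the middle of the surface that is visible of it).
- regions_of(picture, name): "region" (400x640 bool, what is visible of it).
The state is a dict: "time_s": time; "joint_pos": joint angles; "joint_vel": joint speeds; "joint_efforts": joint torques, N m; "position": TCP position; "tool_rot": TCP orientation; "force": force on the tool from outside, world axes, zero at the start; "wrist_torque": the same for the moment, N m; "grip_width": finger opening in mm; "finger_force": force on a finger pad.
Only numpy, scipy, OpenCV 4.12 (cv2) and the standard library are available. Lean on these libraries where they do the work, as an engineer would, in place of code of your own. Each camera call takes 0.05 s, during which the arm holds its last target. There are 200 camera calls.

TASK

The book-style vanity mirror on the windowsill has been left with its dark-blue cover ajar. Open it right out: push the cover over its spine with your fingertips, without pinching it and without slamming it, then press it down until it lies flat on the grey rest board on the other side of the spine. Leave the tumbler, pot, comb and hair clip where they are, and finish clear of everything.

Things in the scene. Friction and masses are not known exactly. Their poses are not given: they have to be found in the camera images.
- mirror: Book-style vanity mirror, fixed to the tiles by suction feet. White base board 170 mm (its x) by 250 mm (its y), 9 mm thick (10 mm with its facings); origin at the centre of its underside, on the sill. A chrome spine (11 mm thick) runs along its x axis above the origin, hinge line at y = 0, 15 mm above the sill. The half at negative y carries the mirror pane, the half at positive y the grey rest board on which the opened cover has to lie.
- cover (a joint): Angle of the cover about the spine in rad: 0 = shut flat over the pane (-y half), 1.57 = standing upright, 3.14 = lying flat over the rest board (+y half), where it comes up against its stop. Starts ajar between 0.5 and 1.1. The hinge is stiff: the cover stays wherever it is left, and moving its free edge takes about 1 to 3 N.
- cover_edge (a point): Middle of the cover's rounded free edge, 116 mm from the hinge line. The cover is a rigid leaf 150 mm along the spine, 8 mm thick, centred on the hinge line in thickness (its faces are 4 mm either side of the plane through the hinge line). Its outer face (up when shut) is dark blue; its inner face (up when turned right over) is yellow with a cork-coloured panel.
- tumbler: Green glass tumbler, open top, 72 mm across, 95 mm high; origin at the centre of its underside. Stands beyond one end of the spine. Bystander.
- pot: Round ceramic pot with closed blue lid, 72 mm across, 58 mm high; origin at the centre of its underside. Stands beyond the same end of the mirror as the tumbler. Bystander.
- comb: Black comb lying flat, 170 mm along its y, 33 mm wide, 5 mm thick; origin at the middle of its underside. Lies beyond the end of the mirror nearer the robot. Bystander.
- clip: Aluminium hair clip lying flat, 65 mm along its y, 14 mm wide, 9 mm high; origin at the middle of its underside. Lies beyond the end of the mirror nearer the robot. Bystander.

How it is judged (in metres and radians):
On the way:
1. the cover is pushed up past upright (value of joint cover above 1.65 rad), for 0.1 s.
At the end, for the whole second after the job is handed in: The cover lies flat on the rest board's side, within 0.07 rad (4 degrees) of its stop, and is at rest; tumbler, pot, comb and clip are within 30 mm of where they were, the tumbler and pot upright (value of joint cover above 3.07 rad and velocity of joint cover between -0.05 and 0.05 rad/s and distance of each of tumbler, pot, comb, clip from where it was at the start of the episode below 0.03 m and angle between each of tumbler, pot's own z axis and vertical below 0.2 rad); the robot touches nothing.
It fails at once if the cover is pinched between the fingers (both of its faces squeezed at once) (contact force between the fingers and cover_c2 above 1.5 N and contact force between the fingers and cover_c1 above 1.5 N).
It fails at once if the cover is slammed (faster than 5 rad/s) (velocity of joint cover above 5 rad/s).
It fails at once if a bystander is pushed or carried off by more than 30 mm, or the tumbler or pot tipped (distance of any of tumbler, pot, comb, clip from where it was at the start of the episode above 0.03 m or angle between any of tumbler, pot's own z axis and vertical above 0.35 rad).
It also fails if it takes over 35 s, if anything falls off the work surface, if the arm or the gripper's body presses on something with over 40 N, if the wrist force passes 120 N, or if a joint passes its speed limit or range.

## Working session

There is one attempt and no reset: what is moved stays moved. The work goes in short steps, Python scripts to look and compute and a tool call to move; the robot and the scene stay as the last step left them, time stands still between calls to the robot, and variables do not carry over. Pictures are saved under pics/ and viewed, at most 10 in all, crops included, and the job is handed in when it is done.

Besides the shell and the picture viewer there is one more tool, called after "Emit:" as a command line: name --pt "numbers of a row" for each row, then --argument value for the rest. send_rows: Moves the arm, as the interface text tells. Its arguments: {"type":"object","properties":{"jaw":{"type":"array","items":{"type":"number"}},"offset":{"type":"array","items":{"type":"array","items":{"type":"number"}}},"twist":{"type":"array","items":{"type":"number"}},"force":{"type":"number"}},"required":["jaw","offset","twist"]}

```bash
mkdir -p pics; cat > h.py <<'E'
import numpy as np, cv2
from plant import *
def cloud(p):
    d=p["depth"].astype(float); K=p["K"]; v,u=np.mgrid[:400,:640]
    c=np.stack([(u-K[0,2])/K[0,0]*d,(v-K[1,2])/K[1,1]*d,d,np.ones_like(d)],-1)
    return (c@np.linalg.inv(p["view"]).T)[...,:3]
E
python3 - <<'E'
from h import *
np.set_printoptions(precision=1,suppress=True)
s=sense();print(s["time_s"],s["position"],s["tool_rot"],s["force"])
for n in("top","scene"):
    p=capture(n);cv2.imwrite(f"pics/{n}0.png",p["pixels"][...,::-1]);C=cloud(p)
    for k in("mirror","cover","cover_edge","tumbler","pot","comb","clip"):
        for r in find_in(p,k)[:1]: print(n,k,r["score"],np.array(r["at"]))
    R=regions_of(p,"cover")
    if R:
        m=R[0]["region"]&(p["depth"]>0);P=C[m];c=P.mean(0);U=np.linalg.svd(P-c,full_matrices=False)[2];print(len(P),c,U,np.percentile(P,[1,99],0))
    R=regions_of(p,"mirror")
    if R:
        m=R[0]["region"]&(p["depth"]>0);P=C[m];print("mir",cv2.minAreaRect(P[:,:2].astype(np.float32)),np.percentile(P,[1,50,99],0))
E
```

```text
0.0 [ 171.2 -522.2  252.1] [-0.   1.   0.2 -0. ] [ 0.2 -0.1  0.2]
top mirror 0.92 [ 558.  -100.8   10.4]
top cover_edge 0.93 [ 583.3 -134.    62. ]
top tumbler 0.9 [656.1  66.4  47.9]
top comb 0.62 [ 391.4 -151.8    2.7]
top clip 0.67 [ 518.4 -279.5   10.2]
4638 [ 586.  -133.5   65.3] [[-0.8 -0.6  0. ]
 [ 0.4 -0.5  0.7]
 [ 0.5 -0.6 -0.7]] [[ 514.2 -198.3   20.3]
 [ 657.6  -65.6  103.3]]
mir ((560.3987426757812, -103.24296569824219), (171.42672729492188, 253.73406982421875), 39.95107650756836) [[ 434.3 -228.8    5.6]
 [ 554.   -98.1   11.1]
 [ 674.3   27.5  102.2]]
scene cover_edge 0.97 [ 608.  -158.5  103.3]
scene tumbler 0.8 [647.5  48.5  66.5]
scene pot 0.68 [743.9 -54.   53.9]
scene comb 0.7 [ 403.1 -161.3    1.5]
scene clip 0.73 [ 520.8 -287.8   12. ]
675 [ 611.1 -156.5   99.1] [[ 0.8  0.7 -0. ]
 [-0.5  0.5 -0.7]
 [-0.5  0.5  0.7]] [[ 552.2 -208.2   37.1]
 [ 666.1  -89.3  105. ]]
mir ((553.6949462890625, -105.06037902832031), (184.24533081054688, 261.14044189453125), 41.29750061035156) [[ 443.2 -239.     5.9]
 [ 580.8 -131.5   11.2]
 [ 690.8   17.5  103.6]]
```

View pics/top0.png

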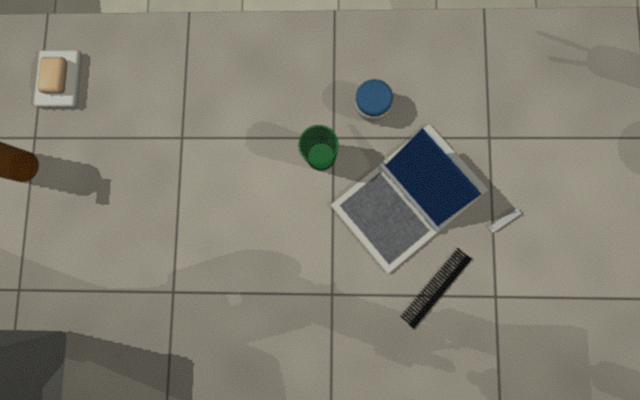

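View pics/scene0.png

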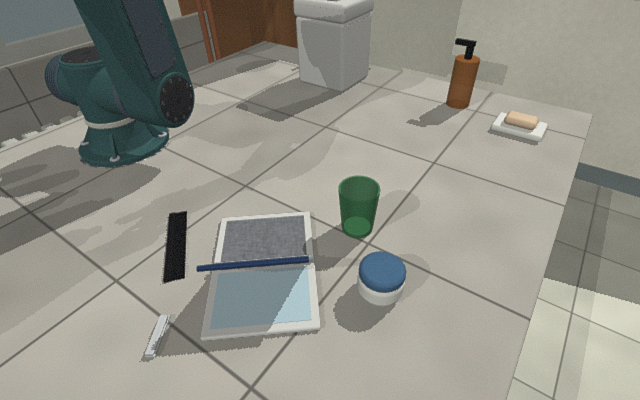

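The top view shows the mirror at about pixel (410,200), with the cover ajar on the right-hand half. The grey rest board is at lower left (385,215), the tumbler at (318,147), the pot at (374,98), the comb at (437,288) and the clip at (505,220). The scene view shows the blue free edge at (255,264). The networks' reports agree with both pictures, giving a cover angle of about 0.8 rad.

```bash
cat >> h.py <<'E'
from scipy.spatial.transform import Rotation
A=np.radians(40.3); D=np.array([np.cos(A),np.sin(A)]); YM=np.array([-D[1],D[0]]); O=np.array([560.,-103.])
def rel():
    s=sense(); q=np.array(s["tool_rot"]); R=Rotation.from_quat(q[[1,2,3,0]]).as_matrix(); p=np.array(s["position"])
    return s,R,p,np.array([(p[:2]-O)@D,(p[:2]-O)@YM,p[2]])
E
python3 - <<'E'
from h import *
s,R,p,r=rel();print(R.round(3),r,np.degrees(np.arctan2(R[1,0],R[0,0])))
p=capture("top");C=cloud(p);m=regions_of(p,"cover")[0]["region"]&(p["depth"]>0);P=C[m]
print("angle",np.median(np.arctan2(P[:,2]-15,-(P[:,:2]-O)@YM)))
Q=np.c_[(P[:,:2]-O)@D,(P[:,:2]-O)@YM,P[:,2]];print(np.percentile(Q,[1,5,50,95,99],0).round(),np.polyfit(Q[:,1],Q[:,2],1))
# base-plate rim: white pixels at z~10
m=regions_of(p,"mirror")[0]["region"]&(C[...,2]<16)&(p["depth"]>0);P=C[m];Q=np.c_[(P[:,:2]-O)@D,(P[:,:2]-O)@YM];print(np.percentile(Q,[.5,99.5],0))
E
```

```text
[[ 0.95   0.312  0.   ]
 [ 0.312 -0.95  -0.   ]
 [-0.     0.    -1.   ]] [-567.8363112   -68.66946236  253.34991868] 18.15088418073537
angle 0.9058875562971493
[[-72. -76.  23.]
 [-66. -72.  27.]
 [ -0. -41.  67.]
 [ 68.  -5. 101.]
 [ 74.  -2. 103.]] [-1.10669057 21.69307497]
[[ -84.54195816 -123.16468596]
 [  87.29019567  125.44448174]]
```

Emit:
send_rows --jaw '[0, 0, 0, 0, 0, 0, 0, 0]' --pt "0 0 0" --pt "0 0 0" --pt "0 0 0" --pt "0 0 0" --pt "0.03 0.003 0" --pt "0.04 0.004 0" --pt "0.04 0.004 0" --pt "0.04 0.004 0" --twist '[-0.0967, -0.0967, -0.0967, -0.0967, 0, 0, 0, 0]'

```text
time_s: 1.82
position: [296.3, -436.2, 253.4]
tool_rot: [0.0, 0.939, 0.344, 0.0]
force: [-0.1, -1.6, -0.7]
grip_width: 0.0
finger_force: 0.0
```

Emit:
send_rows --jaw '[0, 0, 0, 0, 0, 0, 0, 0]' --pt "0.04 0.004 0" --pt "0.04 0.004 0" --pt "0.04 0.004 0" --pt "0.04 0.004 0" --pt "0.04 0.004 0" --pt "0.04 0.004 0" --pt "0.04 0.004 0" --pt "0.04 0.004 0" --twist '[0, 0, 0, 0, 0, 0, 0, 0]'

```text
time_s: 2.48
position: [561.6, -252.9, 253.4]
tool_rot: [0.0, 0.939, 0.345, 0.0]
force: [0.2, -1.4, -0.4]
grip_width: -0.1
finger_force: 0.0
```

Emit:
send_rows --jaw '[0, 0, 0, 0, 0, 0]' --pt "0.04 0.004 0" --pt "0.04 0 0" --pt "0.018 0 0.025" --pt "0 0 0.03" --pt "0 0 0.025" --pt "0 0 0" --twist '[0, 0, 0, 0, 0, 0]'

```text
time_s: 2.98
position: [634.7, -192.1, 165.3]
tool_rot: [-0.004, 0.939, 0.345, -0.005]
force: [-0.1, 0.6, -2.5]
grip_width: -0.2
finger_force: 0.0
```

```bash
python3 - <<'E'
from h import *
s,R,p,r=rel();print(s["time_s"],r,s["force"],s["grip_width"],np.degrees(np.arctan2(R[1,0],R[0,0])))
p=capture("scene");cv2.imwrite("pics/s1.png",p["pixels"][...,::-1])
E
```

```text
2.9833 [  -0.65572562 -116.32188973  165.26521247] [-0.09411738  0.61425981 -2.48594663] -0.2431263557816925 40.38598576439975
```

View pics/s1.png

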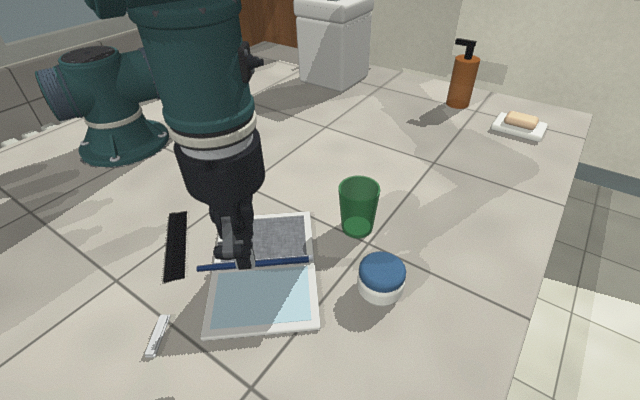

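Emit:
send_rows --jaw '[0, 0, 0, 0, 0]' --pt "0 0 0.02" --pt "0 0 0.03" --pt "0 0 0.02" --pt "0 0 0" --pt "0 0 0" --twist '[0, 0, 0, 0, 0]'

```text
time_s: 3.45
position: [637.5, -194.6, 104.3]
tool_rot: [0.0, 0.939, 0.344, 0.0]
force: [-0.5, -0.2, 0.8]
grip_width: 0.0
finger_force: 0.0
```

```bash
python3 - <<'E'
from h import *
s,R,p,r=rel();print(s["time_s"],r,s["force"],R.round(3))
E
```

```text
3.45 [  -0.12167348 -119.95241984  104.3139392 ] [-0.48513    -0.24206242  0.81919625] [[ 0.763  0.646  0.   ]
 [ 0.646 -0.763 -0.   ]
 [ 0.     0.    -1.   ]]
```

Emit:
send_rows --jaw '[0, 0, 0, 0, 0, 0, 0, 0]' --pt "0 -0.008 0.006" --pt "0 -0.012 0" --pt "0 -0.012 0" --pt "0 -0.012 0" --pt "0 -0.012 0" --pt "0 -0.012 -0.002" --pt "0 0 0" --pt "0 0 0" --twist '[0, 0, 0, 0, 0, 0, 0, 0]'

```text
time_s: 4.12
position: [597.6, -144.2, 108.2]
tool_rot: [0.005, 0.939, 0.344, 0.006]
force: [0.5, -3.0, 10.7]
grip_width: 0.2
finger_force: 5.3
```

```bash
cat > look.py <<'E'
from h import *
import sys
s,R,p,r=rel();print(s["time_s"],r,s["force"])
for n in ("top","scene"):
    p=capture(n);C=cloud(p);Rg=regions_of(p,"cover")
    if n==sys.argv[1]: cv2.imwrite(f"pics/{sys.argv[2]}.png",p["pixels"][...,::-1])
    for g in Rg[:1]:
        P=C[g["region"]&(p["depth"]>0)];Q=np.c_[(P[:,:2]-O)@D,(P[:,:2]-O)@YM,P[:,2]];print(n,len(Q),np.percentile(Q,[2,50,98],0).round().tolist(),"ang",np.percentile(np.arctan2(Q[:,2]-15,-Q[:,1]),[10,50,90]))
E
python3 look.py scene s2
```

```text
4.1167 [  2.02521108 -55.7388279  108.24341719] [ 0.47799733 -2.96664052 10.70078901]
top 1968 [[-72.0, -36.0, 26.0], [27.0, -19.0, 86.0], [73.0, 1.0, 126.0]] ang [1.28173227 1.31131166 1.45397807]
scene 2801 [[-73.0, -41.0, 19.0], [17.0, -27.0, 84.0], [73.0, -5.0, 127.0]] ang [1.02780611 1.19013777 1.22695869]
```

View pics/s2.png

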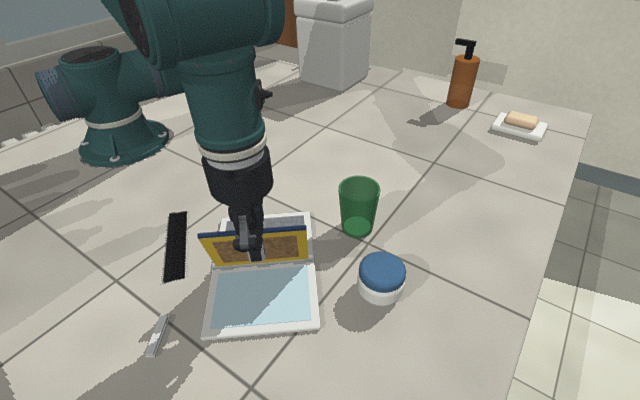

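The scene view shows the cover near upright at about (255,245), with the yellow inner face toward us and the fingers against it. The hand is being pushed up with about 10 N, so I'll raise it while I keep pushing.

Emit:
send_rows --jaw '[0, 0, 0, 0, 0, 0, 0, 0]' --pt "0 0 -0.014" --pt "0 -0.008 -0.003" --pt "0 -0.01 -0.002" --pt "0 -0.01 0" --pt "0 -0.01 0" --pt "0 -0.01 0" --pt "0 -0.008 0" --pt "0 0 0" --twist '[0, 0, 0, 0, 0, 0, 0, 0]'

```text
time_s: 4.98
position: [555.2, -97.5, 117.2]
tool_rot: [-0.001, 0.938, 0.345, -0.001]
force: [-0.2, -0.7, 0.1]
grip_width: -0.3
finger_force: 0.0
```

```bash
python3 look.py scene s3
```

```text
4.9833 [-1.06638649e-01  7.33356757e+00  1.17234258e+02] [-0.20918871 -0.66995645  0.1497337 ]
top 553 [[-70.0, 1.0, 30.0], [-28.0, 29.0, 120.0], [72.0, 37.0, 128.0]] ang [1.78301106 1.83959189 1.88897287]
scene 5391 [[-72.0, -2.0, 25.0], [4.0, 13.0, 74.0], [72.0, 31.0, 127.0]] ang [1.61245044 1.78557208 1.82597581]
```

Emit:
send_rows --jaw '[0, 0, 0, 0, 0, 0, 0, 0]' --pt "0 -0.008 0.004" --pt "0 -0.008 0.005" --pt "0 -0.006 0.004" --pt "0 -0.006 0.005" --pt "0 -0.006 0.005" --pt "0 -0.006 0.006" --pt "0 -0.005 0.008" --pt "0 0 0" --twist '[0, 0, 0, 0, 0, 0, 0, 0]'

```text
time_s: 5.85
position: [526.0, -63.9, 78.8]
tool_rot: [-0.001, 0.939, 0.345, -0.002]
force: [-0.3, 0.3, 0.0]
grip_width: 0.1
finger_force: 0.0
```

Emit:
send_rows --jaw '[0, 0, 0, 0, 0, 0, 0, 0]' --pt "0 -0.004 0.008" --pt "0 -0.003 0.008" --pt "0 -0.002 0.008" --pt "0 -0.002 0.008" --pt "0 -0.001 0.006" --pt "0 0 0.003" --pt "0 0 0" --pt "0 0 0" --twist '[0, 0, 0, 0, 0, 0, 0, 0]'

```text
time_s: 6.52
position: [519.9, -55.9, 41.0]
tool_rot: [-0.0, 0.939, 0.345, -0.001]
force: [-4.4, 0.5, 8.5]
grip_width: -0.0
finger_force: 3.8
```

```bash
python3 look.py scene s4
```

```text
6.5167 [-0.09377059 61.88719291 40.97485362] [-4.43025136  0.51183088  8.51273861]
top 1488 [[-73.0, 26.0, 15.0], [-47.0, 89.0, 19.0], [74.0, 116.0, 22.0]] ang [3.03736728 3.09669399 3.11977597]
scene 3415 [[-72.0, 6.0, 19.0], [5.0, 48.0, 21.0], [73.0, 108.0, 22.0]] ang [2.69540308 3.02128793 3.08456483]
```

View pics/s4.png

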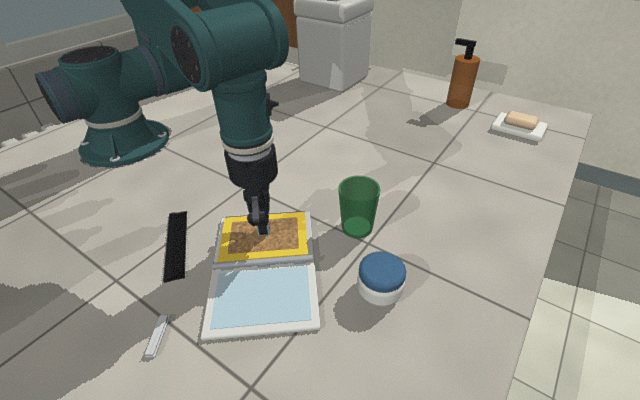

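The cover lies over the rest board, with the yellow face up at (265,240) and the fingertip at (263,230). I'll press once more nearer the free edge, then retreat.

Emit:
send_rows --jaw '[0, 0, 0, 0, 0, 0, 0, 0]' --pt "0 0 -0.015" --pt "0 -0.015 0" --pt "0 -0.015 0" --pt "0 0 0.008" --pt "0 0 0.006" --pt "0 0 0.004" --pt "0 0 0.002" --pt "0 0 0" --twist '[0, 0, 0, 0, 0, 0, 0, 0]'

```text
time_s: 7.38
position: [500.9, -33.1, 40.6]
tool_rot: [-0.001, 0.939, 0.345, -0.001]
force: [-16.1, 3.7, 35.6]
grip_width: -0.1
finger_force: 17.7
```

Emit:
send_rows --jaw '[0, 0, 0, 0, 0, 0, 0, 0]' --pt "0 0 0" --pt "0 0 -0.02" --pt "0 0 -0.035" --pt "0 0 -0.04" --pt "0 0 -0.04" --pt "0 0 -0.03" --pt "0 0 0" --pt "0 0 0" --twist '[0, 0, 0, 0, 0, 0, 0, 0]'

```text
time_s: 8.05
position: [502.5, -34.0, 202.0]
tool_rot: [0.001, 0.939, 0.344, 0.002]
force: [-0.8, -0.4, -1.0]
grip_width: 0.1
finger_force: 0.0
```

```bash
python3 look.py scene s5; python3 - <<'E'
from h import *
p=capture("scene");C=cloud(p);P=C[regions_of(p,"cover")[0]["region"]&(p["depth"]>0)];y=(P[:,:2]-O)@YM
k=(y>15)&(y<105);a=np.polyfit(y[k],P[k,2],1);print(a)
for n in("tumbler","pot","comb","clip"): print(n,[np.round(r["at"]) for r in find_in(p,n)[:1]])
E
```

```text
8.05 [  0.7978416   89.76867658 202.01736353] [-0.78209211 -0.37932662 -0.99136667]
top 980 [[-75.0, 39.0, 8.0], [-55.0, 91.0, 19.0], [-14.0, 117.0, 23.0]] ang [3.02738357 3.09662466 3.12069917]
scene 3703 [[-71.0, 6.0, 19.0], [-1.0, 52.0, 21.0], [71.0, 109.0, 22.0]] ang [2.73023779 3.03172594 3.08693417]
[-5.24334889e-05  2.06612749e+01]
tumbler [array([650.,  49.,  66.])]
pot [array([746., -51.,  56.])]
comb [array([ 401., -160.,    1.])]
clip [array([ 524., -289.,   10.])]
```

View pics/s5.png

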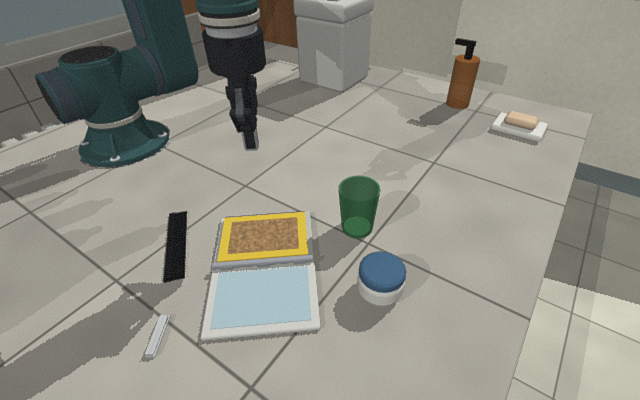

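The picture shows the cover flat on the rest board at (265,238), with a measured slope of 0. The hand is well clear at (245,140) and nothing else has moved.

```bash
python3 -c "from plant import *; print(job_done())"
```

```text
the job is handed in; nothing more can be done
None
```

The cover was pushed over its spine and pressed flat on the rest board, the bystanders measure where they were, the arm is clear, and the job was handed in at about 8 s; no verdict was returned.

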